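Load the ribbon reel on the unwinder and lock it with the retaining clip

ROBOT

A 6-joint arm with a two-finger parallel gripper is mounted at the origin on the work surface. World frame = base frame: x ahead of the robot, y to its left, z up, the work surface at z = 0. Lengths are in m, angles in rad, forces in N, time in s.
With the tool pointing down it reaches from about 0.3 to 1 m from the base axis. Payload 5.1 kg.
Tool frame: the origin (TCP) lies at the very end of the fingers, on their centre line; the grasp point (between the pads) lies 19 mm behind it; z points along the fingers, y is the line along which they close (so a half turn about z gives the same grasp; the last joint's range is limited). The gripper opens to 95 mm and grips with 3 to 60 N. Pads are 20 mm wide; open, the fingers measure 119 mm over their backs; the gripper's body (75 mm by 180 mm) begins 59 mm behind the grasp point.
Start: joints at [1.064, 0.124, 1.65, -0, 1.367, -0.083], TCP at [0.267, 0.592, 0.215] pointing down, gripper open.
Joint ranges: [-2.61, 2.61], [-1.02, 2.33], [0.03, 2.71], [-1.35, 4.49], [0.32, 2.68], [-2.91, 2.91]. Speed limits (rad/s): [2.57, 2.57, 3.14, 3.14, 3.14, 3.14].

INTERFACE

Orientations are given as a unit quaternion [w, x, y, z].
In Python, from station import sense, read_camera, finish_job gives the robot as it stands.
- The arm moves only by the tool drive_tool, never from a script. Its argument "rows" is a list of rows, each an object of numbers: "dx", "dy", "dz": the shift along the tool's x, y, z in cm; "ax", "ay", "az": the turn, a rotation vector about the tool's x, y, z in rad. In form: [{"dx": .., "dy": .., "dz": .., "ax": .., "ay": .., "az": ..}, ...]. A call has 1 to 10 rows; each row is the pose to reach, as a shift and turn from the pose commanded when the call began, along the tool's axes at that moment; what a row does not reach only later rows make up. A row lasts 1/8 s, in which the tool goes at most 62.5 mm and 10.7 degrees, less where a joint would pass 70% of its speed; a pose out of reach is approached as far as the arm can. A call with a gripper value outside its range is refused whole. "fingers" is the closure, from 0 (fully open) to 1 (shut), set as the call begins (left out, the last holds). The fingers move at their own pace and stop on an object; the grip force is fixed at half the most. Time passes only in rows, so rows that repeat a pose let the fingers close. It gives the time, the measured TCP pose, the force, the opening and the grip force at its end, in the units of the state.
- sense(): the state, without advancing time (a new reading comes with each control period).
- read_camera(name): name is "scene" or "top" or "wrist"; returns a dict with "color" (400x640x3 uint8, blue, green, red), "fovy" (degrees; the focal length in pixels is half the picture's height over the tangent of half this angle, whatever the lens; pixels are square), "cx", "cy" (the principal point, pixels), "k1" (the pictures are not rectified: a ray, as slopes to the right and down, at radius r is drawn at 1 + k1 r^2 times it, then the intrinsics apply), "origin" and "orientation" of the camera in the world; the wrist camera has in their place "hand_eye" (4x4, takes a point from camera to tool coordinates, whose origin is the TCP and whose axes are the flange's). Camera axes: x right, y down, z forward; pixel columns grow to the right and rows downward; lengths in m; the calibration is good to about 2 mm. A picture is of the moment at which its call begins: read the wrist's pose just before it. There is no depth.
- finish_job(): hands the job in; it is judged then, once.
The state is a dict: "time": time; "q": joint angles; "joint_velocities": joint speeds; "effort": joint torques, N m; "tool_pos": TCP position; "orientation": TCP orientation; "force": force on the tool from outside, world axes, zero at the start; "torque": the same for the moment, N m; "finger_gap": finger opening in m; "gripper_force": force on a finger pad.
Only numpy, scipy, OpenCV 4.12 (cv2) and the standard library are available. Lean on these libraries where they do the work, as an engineer would, in place of code of your own. Each camera call takes 0.05 s, during which the arm holds its last target. There are 200 camera calls.

TASK

Put the reel of blue ribbon on the unwinder's spindle, right down on its felt pad, then lock it there with the orange retaining clip: hold the clip by its thumb tab, feel for the groove of the spindle above the reel, and push the clip level and sideways into it until it snaps fully home. It goes on with a light push: never press the clip harder than 25 N against the spindle or the reel. Leave the other things on the table where they are.

Things in the scene. Friction and masses are not known exactly. Their poses are not given: they have to be found in the camera images.
- stand: ribbon unwinder, fixed: a round grey foot 100 mm across and 12 mm high, a felt pad on it, and an upright steel spindle in the middle, 18 mm in diameter. Origin: centre of the foot's underside, z up the spindle's axis. Screw feet hold the origin 2 to 10 mm above the table, differently each time
- pad (a point): centre of the felt pad's top, on the spindle's axis, 16 mm above the unwinder's origin. The spindle is set higher or lower by hand and firmly clamped; its height is not measured: the black groove (12 mm in diameter, 8 mm high) starts 55 to 71 mm above this point. Above the groove a 10 mm long head of 18 mm diameter, then an 8 mm long cone down to 8 mm diameter at the tip
- reel: reel of blue ribbon on a white spool (a blue ring on its upper flange), on end, 85 to 170 g. Flanges 66 mm across, the lower 0 to 3 mm, the upper 35 to 38 mm above the underside. A tubular core 36 mm across with a 22 mm bore runs right through and sticks up to 52 mm: a good grip. Origin: centre of the underside, z up. On the pad, the core's top end is 3 to 19 mm below the groove
- clip: orange plastic retaining clip lying flat, 46 g: a fork 6 mm thick, 27 mm wide, open towards +x, a thumb tab standing up behind. Origin: on the underside, centre of the seat (on the spindle's axis when home), z up. The arms end at x = +5.5 mm; their inner noses (upright edges at x = 4, y = +-4.5 mm) leave a 9 mm mouth that springs open to pass the groove. Seat bottom at x = -6.2 mm
- clip_tab (a point): centre of the clip's thumb tab, at x = -41.5, z = 18 mm of the clip: 9 mm thick in x, 24 mm wide in y, from the 6 mm plate up to z = 30 mm; to be gripped across its thickness. Pushed into the groove the clip snaps on at some 5 to 12 N, the force drops, then comes a hard stop. Against the 18 mm parts its noses stop it 12 mm short of home; at the groove they sink in 4 mm deeper before springing
- spare: bystander: the same reel with green ribbon and a green ring on its flange; origin at the centre of the underside
- box_a: bystander: small open white gift box with scalloped edge, 72 x 72 x 32 mm, origin at the centre of the underside
- box_b: bystander: a second such gift box
- box_c: bystander: a third such gift box
- candle_a: bystander: rolled green wax candle standing upright, 30 mm across, 105 mm high, origin at the centre of the underside
- candle_b: bystander: the same in cream
- tape: bystander: roll of clear tape lying flat, 84 mm across, 24 mm high, origin at the centre of the underside

How it is judged:
By the outcome, as a careful person would: the job done as asked, in the order asked, and still so for the second after the job is handed in, with the robot touching nothing.
It also fails if it takes over 72 s, if anything falls off the work surface, if the arm or the gripper's body presses on something with over 40 N, if the wrist force passes 120 N, or if a joint passes its speed limit or range.

## Working session

There is one attempt and no reset: what is moved stays moved. The work goes in short steps, Python scripts to look and compute and a tool call to move; the robot and the scene stay as the last step left them, time stands still between calls to the robot, and variables do not carry over. Pictures are saved under pics/ and viewed, at most 10 in all, crops included, and the job is handed in when it is done.

Besides the shell and the picture viewer there is one more tool, called by a JSON object that holds its "fn" and its "kwargs", one argument or row to a line. drive_tool: Moves the arm, as the interface text tells. Its arguments: {"type":"object","properties":{"rows":{"type":"array"},"fingers":{"type":"number"}},"required":["rows"]}

```bash
mkdir -p pics; cat > h.py <<'E'
import numpy as np, cv2
from scipy.spatial.transform import Rotation as R
from station import sense, read_camera, finish_job
def rot(q): return R.from_quat([q[1],q[2],q[3],q[0]]).as_matrix()
def cam(name):
    s=sense(); c=read_camera(name)
    if 'hand_eye' in c:
        T=np.eye(4);T[:3,:3]=rot(s['orientation']);T[:3,3]=s['tool_pos']
        M=T@np.array(c['hand_eye'])
        c['o'],c['R']=M[:3,3],M[:3,:3]
    else:
        c['o'],c['R']=np.array(c['origin']),np.array(c['orientation'])
        c['R']=rot(c['R']) if c['R'].size==4 else c['R']
    c['f']=c['color'].shape[0]/2/np.tan(np.radians(c['fovy'])/2)
    c['K']=np.array([[c['f'],0,c['cx']],[0,c['f'],c['cy']],[0,0,1.]])
    return c
def ray(c,uv):
    p=cv2.undistortPoints(np.array(uv,float).reshape(-1,1,2),c['K'],np.array([c['k1'],0,0,0.])).reshape(-1,2)
    d=np.c_[p,np.ones(len(p))]@c['R'].T
    return d/np.linalg.norm(d,axis=1)[:,None]
def onz(c,uv,z):
    d=ray(c,uv); return c['o']+d*((z-c['o'][2])/d[:,2])[:,None]
def proj(c,P):
    p=(np.atleast_2d(P)-c['o'])@c['R']
    return cv2.projectPoints(p,np.zeros(3),np.zeros(3),c['K'],np.array([c['k1'],0,0,0.]))[0].reshape(-1,2)
def tri(c1,u1,c2,u2):
    d1=ray(c1,[u1])[0];d2=ray(c2,[u2])[0]
    t=np.linalg.lstsq(np.c_[d1,-d2],c2['o']-c1['o'],rcond=None)[0]
    a=c1['o']+d1*t[0];b=c2['o']+d2*t[1]
    return (a+b)/2,np.linalg.norm(a-b)
def mask(img,lo,hi):
    return cv2.inRange(cv2.cvtColor(img,cv2.COLOR_BGR2HSV),np.array(lo),np.array(hi))
def blobs(m,amin=40):
    n,l,s,ce=cv2.connectedComponentsWithStats(m)
    return [(ce[i].round(1).tolist(),s[i].tolist()) for i in range(1,n) if s[i][4]>=amin]
E
python3 - <<'E'
from h import *
print(sense())
for n in ('scene','top','wrist'):
    c=cam(n); cv2.imwrite(f'pics/{n}0.png',c['color'])
    print(n,c['fovy'],c['cx'],c['cy'],c['k1'],c['o'],c['R'].round(3).tolist())
E
```

```text
{'time': 0.0, 'q': array([ 1.06439146e+00,  1.24485367e-01,  1.65165351e+00,  2.76488413e-05,
        1.36748293e+00, -8.26423650e-02]), 'joint_velocities': array([-0.00145942,  0.00112597, -0.00118389, -0.00146182, -0.00034168,
       -0.00201629]), 'effort': array([ 8.98045837e-04, -4.17596447e+01, -3.59937859e+01,  7.74485129e-02,
        4.91050549e-02, -1.65569163e-04]), 'tool_pos': array([0.26701302, 0.59193318, 0.21341193]), 'orientation': array([-3.07468923e-04,  2.10302087e-01,  9.77635926e-01, -9.66958652e-04]), 'force': array([ 1.0977506 , -0.44638387,  0.93552622]), 'torque': array([0.02277509, 0.0183057 , 0.02061055]), 'gripper_force': 0.0, 'finger_gap': 0.09514739076134913}
scene 46.72699517810273 318.5953153091171 204.23910782644828 -0.09017930147288906 [1.36978283 0.14975503 0.99687149] [[-0.16, 0.761, -0.628], [0.987, 0.121, -0.106], [-0.005, -0.637, -0.771]]
top 47.597996492858314 316.5895478579127 194.16513856764746 0.02484852112139026 [0.39635236 0.00581227 1.18083272] [[0.027, -0.98, 0.195], [-1.0, -0.029, -0.004], [0.01, -0.195, -0.981]]
wrist 58.3950181822087 321.40227910852553 200.64354345536574 -0.04107559586553229 [0.19785481 0.62337416 0.3837412 ] [[0.411, 0.879, 0.243], [0.911, -0.396, -0.112], [-0.003, 0.268, -0.964]]
```

View pics/top0.png

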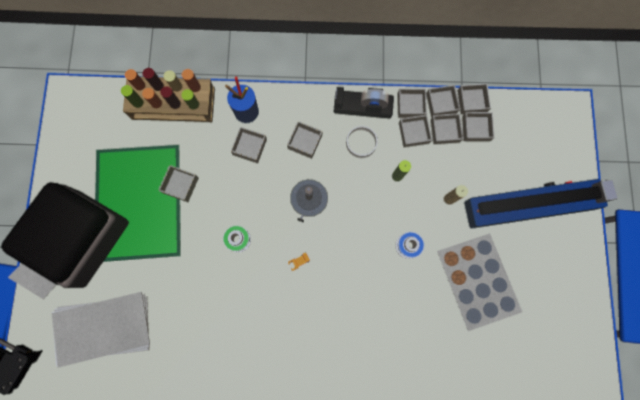

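View pics/scene0.png

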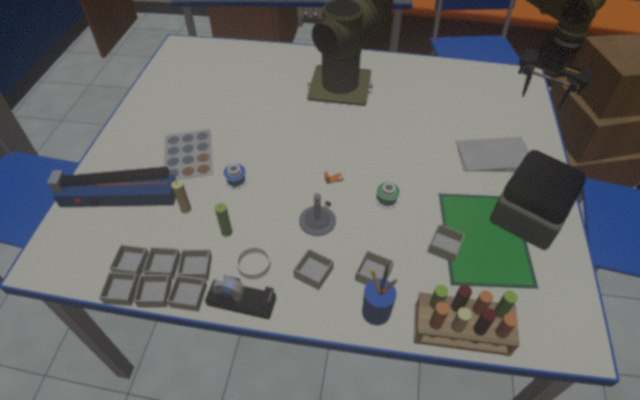

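The top view shows the stand at about (309,197), the blue reel at (411,244), the clip at (299,261), the green spare at (236,238), and a candle at (402,170). The scene view agrees: stand (317,215), reel (234,175), clip (333,177).

```bash
python3 - <<'E'
from h import *
t=cam('top');s=cam('scene')
def near(c,lo,hi,u,r=25):
    m=mask(c['color'],lo,hi); k=np.zeros_like(m); cv2.circle(k,u,r,255,-1); m&=k
    ys,xs=np.nonzero(m); return np.array([(xs.min()+xs.max())/2,(ys.min()+ys.max())/2]),np.array([xs.mean(),ys.mean()]),len(xs)
B=([100,120,60],[130,255,255]);O=([5,120,80],[22,255,255])
bt=near(t,*B,(411,244));bs=near(s,*B,(234,175));print(bt,bs)
print('reel z.038',onz(t,[bt[0],bt[1]],.038),onz(s,[bs[0],bs[1]],.038),tri(t,bt[0],s,bs[0]))
ot=near(t,*O,(299,261));os_=near(s,*O,(333,177));print(ot,os_)
print('clip',onz(t,[ot[1]],.008),onz(s,[os_[1]],.008))
print('stand tip',tri(t,(309,188),s,(317,196)), onz(t,[(309,198)],.02),onz(s,[(317,221)],.02))
print('spare',onz(t,[(236,238)],.04),'candle',onz(t,[(402,175)],0),onz(t,[(403,165)],.1))
for c,u,n in ((t,(309,210),'t'),(s,(310,190),'s')):
    x,y=u; a=c['color'][y-75:y+75,x-100:x+100]; cv2.imwrite(f'pics/c{n}.png',cv2.resize(a,None,fx=4,fy=4,interpolation=2))
a=cv2.imread('pics/ct.png');b=cv2.imread('pics/cs.png')
cv2.imwrite('pics/both.png',cv2.resize(np.hstack([a,b]),(800,300)))
E
```

```text
(array([410.5, 244.5]), array([410.53953488, 244.42325581]), 215) (array([234. , 170.5]), array([236.66666667, 171.        ]), 6)
reel z.038 [[ 0.5019102  -0.23854217  0.038     ]
 [ 0.50210576 -0.23864433  0.038     ]] [[ 0.50171388 -0.24222518  0.038     ]
 [ 0.50245941 -0.23405095  0.038     ]] (array([ 0.50222265, -0.24017931,  0.03853531]), np.float64(0.0034878067031793077))
(array([298.5, 261. ]), array([299.91304348, 260.35507246]), 138) (array([332., 177.]), array([332.36, 177.58]), 50)
clip [[0.45606592 0.03898646 0.008     ]] [[0.45777586 0.03739869 0.008     ]]
stand tip (array([0.62359776, 0.02015854, 0.11353544]), np.float64(6.938744070469883e-05)) [[0.61689479 0.02056354 0.02      ]] [[0.63095045 0.02069551 0.02      ]]
spare [[0.50561535 0.20029561 0.04      ]] candle [[ 0.6906849  -0.22639594  0.        ]] [[ 0.69118161 -0.20942161  0.1       ]]
```

View pics/both.png

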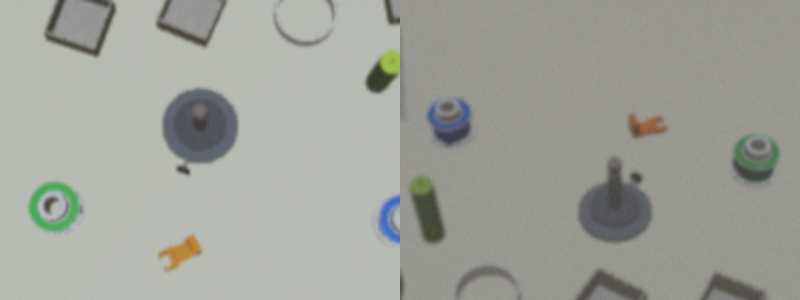

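Top crop: foot centred around (309,196), a small dark knob beside it at (301,219). The clip's tab is at its right end, with the fork opening left and down. The scene crop shows the spindle upright, with clear space around it. Next I move over the middle for a wrist view.

{"fn": "drive_tool", "kwargs": {
  "rows": [
    {"dx": -44.3,"dy": -41.6,"dz": -4},
    {"dx": -44.3,"dy": -41.6,"dz": -4},
    {"dx": -44.3,"dy": -41.6,"dz": -4},
    {"dx": -44.3,"dy": -41.6,"dz": -4},
    {"dx": -44.3,"dy": -41.6,"dz": -4},
    {"dx": -44.3,"dy": -41.6,"dz": -4},
    {"dx": -44.3,"dy": -41.6,"dz": -4},
    {"dx": -44.3,"dy": -41.6,"dz": -4},
    {"dx": -44.3,"dy": -41.6,"dz": -4},
    {"dx": -44.3,"dy": -41.6,"dz": -4}
  ]
}}

```text
$.rows[0]: bad value
```

{"fn": "drive_tool", "kwargs": {
  "rows": [
    {"dx": 0},
    {"dx": 0}
  ]
}}

```text
$.rows[0]: bad value
```

```bash
python3 - <<'E'
from h import *
import pickle
c=cam('wrist'); s=sense(); print(s['time'],s['tool_pos'],s['orientation'],s['q'],s['force'])
cv2.imwrite('pics/w1.png',c['color']); pickle.dump(c,open('w1.pkl','wb'))
print(c['o'],proj(c,[[.622,.02,0],[.622,.02,.113],[.457,.038,.01],[.502,-.24,.038]]))
E
```

```text
0.3 [0.26719927 0.59228692 0.21420577] [-1.17079926e-04  2.10304232e-01  9.77635915e-01 -3.66613288e-04] [ 1.06441205e+00  1.24075928e-01  1.65075922e+00  1.14892650e-05
  1.36752714e+00 -8.26142885e-02] [-0.092851    0.38503303  0.66512915]
[0.19792355 0.62346733 0.38424958] [[ 87.2106201  518.32367923]
 [ 40.0781875  604.71794707]
 [ 26.02149669 449.45818008]
 [-94.71277905 525.45874482]]
```

View pics/w1.png

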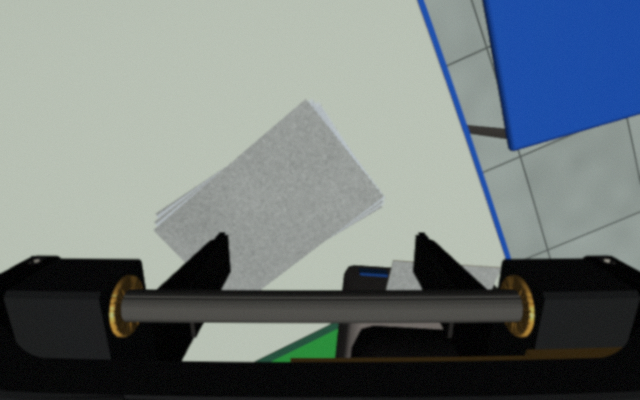

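The rows need all six keys. The wrist picture shows only cards under the gripper; it sees the tool's +x side (rows above about 235), so I aim beyond the stand.

{"fn": "drive_tool", "kwargs": {
  "rows": [
    {"dx": -6,"dy": -8,"dz": -4,"ax": 0,"ay": 0,"az": 0},
    {"dx": -12,"dy": -16,"dz": -7,"ax": 0,"ay": 0,"az": 0},
    {"dx": -17.7,"dy": -23.8,"dz": -7,"ax": 0,"ay": 0,"az": 0},
    {"dx": -17.7,"dy": -23.8,"dz": -7,"ax": 0,"ay": 0,"az": 0},
    {"dx": -17.7,"dy": -23.8,"dz": -7,"ax": 0,"ay": 0,"az": 0},
    {"dx": -58,"dy": -35.5,"dz": -7,"ax": 0,"ay": 0,"az": 0},
    {"dx": -58,"dy": -35.5,"dz": -7,"ax": 0,"ay": 0,"az": 0},
    {"dx": -58,"dy": -35.5,"dz": -7,"ax": 0,"ay": 0,"az": 0},
    {"dx": -58,"dy": -35.5,"dz": -7,"ax": 0,"ay": 0,"az": 0},
    {"dx": -58,"dy": -35.5,"dz": -7,"ax": 0,"ay": 0,"az": 0}
  ]
}}

```text
time: 1.55
tool_pos: [0.5699, 0.0982, 0.2848]
orientation: [0.0, 0.211, 0.978, 0.0]
force: [0.5, 0.3, 0.6]
finger_gap: 0.0949
gripper_force: 0.0
```

{"fn": "drive_tool", "kwargs": {
  "rows": [
    {"dx": -5,"dy": -1.5,"dz": 0,"ax": 0,"ay": 0,"az": 0},
    {"dx": -10,"dy": -3,"dz": 0,"ax": 0,"ay": 0,"az": 0},
    {"dx": -10,"dy": -3,"dz": 0,"ax": 0,"ay": 0,"az": 0},
    {"dx": -10,"dy": -3,"dz": 0,"ax": 0,"ay": 0,"az": 0},
    {"dx": -10,"dy": -3,"dz": 0,"ax": 0,"ay": 0,"az": 0}
  ]
}}

```text
time: 2.17
tool_pos: [0.6466, 0.0325, 0.285]
orientation: [0.0, 0.21, 0.978, 0.0]
force: [0.0, 0.1, -0.6]
finger_gap: 0.0952
gripper_force: 0.0
```

```bash
python3 - <<'E'
from h import *
import pickle
c=cam('wrist'); s=sense(); print(s['time'],s['tool_pos'],s['orientation'],s['q'],s['force'])
cv2.imwrite('pics/w2.png',c['color']); pickle.dump(c,open('w2.pkl','wb'))
print(c['o'],proj(c,[[.622,.02,0],[.622,.02,.113],[.457,.038,.01],[.502,-.24,.038]]))
E
```

```text
2.225 [0.6466616  0.03251735 0.28518334] [2.82226761e-04 2.09619121e-01 9.77783070e-01 1.07332165e-04] [-3.26851307e-02  8.44534839e-02  1.57519825e+00  1.11478300e-04
  1.48134732e+00 -1.18112054e+00] [-0.63299743 -0.01163368  0.01024252]
[0.57718778 0.06346197 0.45523673] [[304.8904566  149.1555837 ]
 [299.60728536 164.25194307]
 [257.99367019  12.06245049]
 [ 63.79503422 152.03156839]]
```

View pics/w2.png

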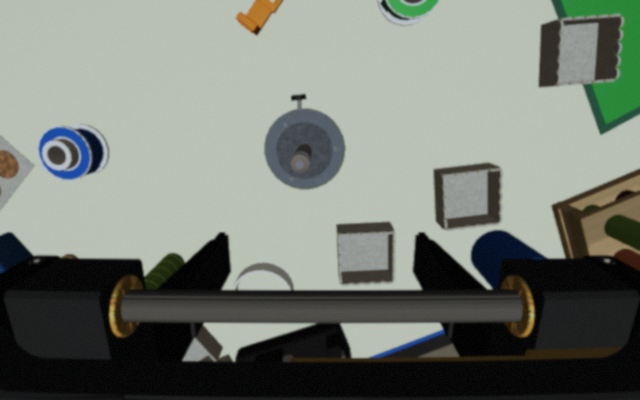

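The wrist view shows the foot at (305,148), radius about 40 px, the spindle tip at (300,164), the reel's blue ring at (67,153), the clip at (258,14), and the stand's clamp screw at (298,98).

```bash
cat >> h.py <<'E'
def ell(m,u,r):
    k=np.zeros_like(m); cv2.circle(k,u,r,255,-1); m=m&k
    m=cv2.morphologyEx(m,cv2.MORPH_OPEN,np.ones((7,7),np.uint8))
    cs=cv2.findContours(m,cv2.RETR_EXTERNAL,cv2.CHAIN_APPROX_NONE)[0]
    ct=max(cs,key=cv2.contourArea); return cv2.fitEllipse(ct),ct.reshape(-1,2).astype(float)
def circ(P):
    A=np.c_[2*P[:,:2],np.ones(len(P))]; s=np.linalg.lstsq(A,(P[:,:2]**2).sum(1),rcond=None)[0]
    return s[:2],np.sqrt(s[2]+s[0]**2+s[1]**2)
E
python3 - <<'E'
from h import *
import pickle
c=pickle.load(open('w2.pkl','rb'))
g=cv2.cvtColor(c['color'],cv2.COLOR_BGR2GRAY)
e,ct=ell((g<140).astype(np.uint8)*255,(305,150),52); print(e)
for z in (.014,.018,.022): print('foot',z,circ(onz(c,ct,z)))
e,ct=ell(mask(c['color'],[100,120,60],[130,255,255]),(67,153),45); print(e)
for z in (.036,.038,): print('ring',z,circ(onz(c,ct,z)))
gg=g[130:190,280:325]
cv2.imwrite('pics/a.png',cv2.resize(c['color'][90:200,20:340],None,fx=2.5,fy=2.5,interpolation=2))
t=cam('top');s=cam('scene')
g=cv2.cvtColor(t['color'],cv2.COLOR_BGR2GRAY)
e,ct=ell((g<150).astype(np.uint8)*255,(309,197),26); print(e)
for z in (.014,.018,.022): print('top foot',z,circ(onz(t,ct,z)))
e,ct=ell((cv2.cvtColor(s['color'],cv2.COLOR_BGR2GRAY)<125).astype(np.uint8)*255,(317,221),25); print(e)
for z in (.014,.018,.022): print('scene foot',z,circ(onz(s,ct,z)))
print(tri(t,(309,188),c,(300,164)), tri(t,(301,219),c,(298,97)))
E
```

```text
((304.3408203125, 148.44439697265625), (79.20854187011719, 79.9130859375), 133.81875610351562)
foot 0.014 (array([0.62077655, 0.02049408]), np.float64(0.049002831458715354))
foot 0.018 (array([0.6203814, 0.0208836]), np.float64(0.04855859980188417))
foot 0.022 (array([0.61998625, 0.02127313]), np.float64(0.04811436814505759))
((75.5672607421875, 164.04248046875), (19.500396728515625, 34.52061462402344), 40.576393127441406)
ring 0.036 (array([ 0.51193066, -0.2393846 ]), np.float64(0.020480402941321963))
ring 0.038 (array([ 0.51224198, -0.23793985]), np.float64(0.020382699657077938))
((308.53668212890625, 196.80812072753906), (49.71560287475586, 51.33889389038086), 24.259965896606445)
top foot 0.014 (array([0.62195475, 0.02195951]), np.float64(0.06668296394610294))
top foot 0.018 (array([0.62118136, 0.02190415]), np.float64(0.06645436917671886))
top foot 0.022 (array([0.62040798, 0.0218488 ]), np.float64(0.06622577440733234))
((317.1700439453125, 218.58035278320312), (34.05463790893555, 36.30021667480469), 178.85877990722656)
scene foot 0.014 (array([0.61421351, 0.01828146]), np.float64(0.05327038134560092))
scene foot 0.018 (array([0.61728846, 0.01881652]), np.float64(0.053053586447126))
scene foot 0.022 (array([0.6203634 , 0.01935158]), np.float64(0.052836791548650994))
(array([0.62215799, 0.02049673, 0.11684773]), np.float64(0.0016722267437472521)) (array([0.56128278, 0.03986833, 0.01807449]), np.float64(0.0006678375680452378))
```

View pics/a.png

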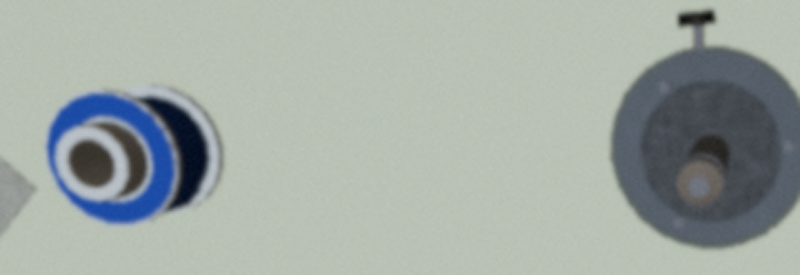

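The crop shows the reel's core top at about (57,153) and its ring left of the stand; the spindle tip is at (300,164). Now the reel.

{"fn": "drive_tool", "kwargs": {
  "rows": [
    {"dx": -0.2,"dy": -6,"dz": 1,"ax": 0,"ay": 0,"az": 0},
    {"dx": -0.4,"dy": -12,"dz": 3,"ax": 0,"ay": 0,"az": 0},
    {"dx": -0.6,"dy": -18,"dz": 5,"ax": 0,"ay": 0,"az": 0},
    {"dx": -0.8,"dy": -24,"dz": 7,"ax": 0,"ay": 0,"az": 0},
    {"dx": -0.9,"dy": -30,"dz": 8,"ax": 0,"ay": 0,"az": 0},
    {"dx": -0.9,"dy": -30.8,"dz": 8,"ax": 0,"ay": 0,"az": 0},
    {"dx": -0.9,"dy": -30.8,"dz": 8,"ax": 0,"ay": 0,"az": 0},
    {"dx": -0.9,"dy": -30.8,"dz": 8,"ax": 0,"ay": 0,"az": 0}
  ]
}}

```text
time: 3.32
tool_pos: [0.5298, -0.2518, 0.2054]
orientation: [0.001, 0.209, 0.978, 0.0]
force: [0.6, -0.2, -0.4]
finger_gap: 0.095
gripper_force: 0.0
```

```bash
python3 - <<'E'
from h import *
c=cam('wrist'); s=sense(); print(s['time'],s['tool_pos'],s['q'],s['force'])
cv2.imwrite('pics/w3.png',c['color'])
u=proj(c,[[.502,-.239,.038]])[0]; print(u)
m=mask(c['color'],[100,120,60],[130,255,255])
k=np.zeros_like(m);cv2.circle(k,tuple(int(v) for v in u),75,255,-1)
cs=cv2.findContours(cv2.morphologyEx(m&k,cv2.MORPH_OPEN,np.ones((3,3),np.uint8)),cv2.RETR_EXTERNAL,cv2.CHAIN_APPROX_NONE)[0]
ct=max(cs,key=cv2.contourArea).reshape(-1,2).astype(float)
print(ct.min(0),ct.max(0),circ(onz(c,ct,.038)))
P=onz(c,ct,.038);ce,r=circ(P); print(np.abs(np.linalg.norm(P[:,:2]-ce,axis=1)-r).max())
x,y=[int(v) for v in u]; cv2.imwrite('pics/b.png',cv2.resize(c['color'][max(0,y-100):y+100,max(0,x-100):x+100],None,fx=2.5,fy=2.5))
E
```

```text
3.375 [ 0.52980692 -0.25166766  0.205344  ] [-5.35123885e-01 -9.80496982e-03  1.80551741e+00  3.08625149e-04
  1.34480438e+00 -1.68439696e+00] [-0.18718404 -0.29184204  0.9158816 ]
[322.10324522 151.02158874]
[290. 121.] [354. 184.] (array([ 0.50368195, -0.24033991]), np.float64(0.030283215387981125))
0.000598654594366501
```

The ring fits with r = 30.3 mm and residual 0.6 mm at the expected height, so the reel is at (0.5037, -0.2403).

{"fn": "drive_tool", "kwargs": {
  "rows": [
    {"dx": 2.85,"dy": 0,"dz": 4,"ax": 0,"ay": 0,"az": 0},
    {"dx": 2.85,"dy": 0,"dz": 8,"ax": 0,"ay": 0,"az": 0},
    {"dx": 2.85,"dy": 0,"dz": 12,"ax": 0,"ay": 0,"az": 0},
    {"dx": 2.85,"dy": 0,"dz": 14.5,"ax": 0,"ay": 0,"az": 0},
    {"dx": 2.85,"dy": 0,"dz": 16.0,"ax": 0,"ay": 0,"az": 0},
    {"dx": 2.85,"dy": 0,"dz": 16.4,"ax": 0,"ay": 0,"az": 0},
    {"dx": 2.85,"dy": 0,"dz": 16.4,"ax": 0,"ay": 0,"az": 0}
  ]
}}

```text
time: 4.25
tool_pos: [0.5037, -0.2414, 0.0415]
orientation: [0.001, 0.21, 0.978, -0.0]
force: [-0.3, -0.5, 0.3]
finger_gap: 0.0949
gripper_force: 0.0
```

{"fn": "drive_tool", "kwargs": {
  "fingers": 1,
  "rows": [
    {"dx": 0,"dy": 0,"dz": 0,"ax": 0,"ay": 0,"az": 0},
    {"dx": 0,"dy": 0,"dz": 0,"ax": 0,"ay": 0,"az": 0},
    {"dx": 0,"dy": 0,"dz": 0,"ax": 0,"ay": 0,"az": 0},
    {"dx": 0,"dy": 0,"dz": 0,"ax": 0,"ay": 0,"az": 0},
    {"dx": 0,"dy": 0,"dz": 0,"ax": 0,"ay": 0,"az": 0},
    {"dx": 0,"dy": 0,"dz": 0,"ax": 0,"ay": 0,"az": 0}
  ]
}}

```text
time: 5.0
tool_pos: [0.5028, -0.2413, 0.0406]
orientation: [-0.0, 0.21, 0.978, 0.0]
force: [0.7, 0.1, -0.4]
finger_gap: 0.0403
gripper_force: 0.0
```

{"fn": "drive_tool", "kwargs": {
  "rows": [
    {"dx": 0,"dy": 0,"dz": 0,"ax": 0,"ay": 0,"az": 0},
    {"dx": 0,"dy": 0,"dz": 0,"ax": 0,"ay": 0,"az": 0},
    {"dx": 0,"dy": 0,"dz": 0,"ax": 0,"ay": 0,"az": 0}
  ]
}}

```text
time: 5.38
tool_pos: [0.5029, -0.2412, 0.0406]
orientation: [-0.0, 0.21, 0.978, 0.0]
force: [0.9, -0.2, 0.2]
finger_gap: 0.0356
gripper_force: 30.0
```

{"fn": "drive_tool", "kwargs": {
  "rows": [
    {"dx": 0,"dy": 0,"dz": -2,"ax": 0,"ay": 0,"az": 0},
    {"dx": 0,"dy": 0,"dz": -6,"ax": 0,"ay": 0,"az": 0},
    {"dx": 0,"dy": 0,"dz": -11,"ax": 0,"ay": 0,"az": 0},
    {"dx": 0,"dy": 0,"dz": -16,"ax": 0,"ay": 0,"az": 0},
    {"dx": 0,"dy": 0,"dz": -18,"ax": 0,"ay": 0,"az": 0},
    {"dx": 0,"dy": 0,"dz": -18,"ax": 0,"ay": 0,"az": 0},
    {"dx": 0,"dy": 0,"dz": -18,"ax": 0,"ay": 0,"az": 0}
  ]
}}

```text
time: 6.25
tool_pos: [0.5018, -0.2406, 0.218]
orientation: [-0.002, 0.21, 0.978, 0.001]
force: [-0.8, -0.4, -1.6]
finger_gap: 0.0357
gripper_force: 30.0
```

```bash
python3 - <<'E'
from h import *
c=cam('wrist'); s=sense(); print(s['time'],s['tool_pos'],s['q'],s['force'],s['finger_gap'],s['gripper_force'])
z=s['tool_pos'][2]-.0025; cv2.imwrite('pics/w4.png',c['color'])
m=mask(c['color'],[100,120,60],[130,255,255])
k=np.zeros_like(m);u=proj(c,[[*s['tool_pos'][:2],z]])[0].astype(int);print(u);cv2.circle(k,tuple(int(v) for v in u),90,255,-1)
print(blobs(m&k))
E
```

```text
6.3 [ 0.50160855 -0.2405565   0.21757947] [-5.43637449e-01 -8.18721402e-02  1.85432945e+00 -6.24848461e-05
  1.37414614e+00 -1.69063303e+00] [-0.16658318  0.03868498 -1.33812678] 0.03539741432221942 29.999837537761778
[322 251]
[([321.3, 217.6], [263, 196, 119, 58, 2569]), ([289.3, 284.8], [284, 275, 16, 16, 138]), ([353.7, 284.7], [344, 274, 16, 17, 138])]
```

View pics/w4.png

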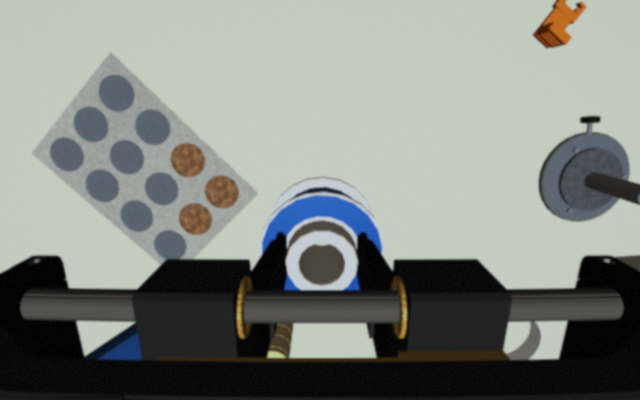

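The reel is held upright, core top at about (322,265); the stand is at (585,177) and the clip at (558,22). Next I check the in-hand offset and get a second stand fix.

```bash
python3 - <<'E'
from h import *
import pickle
c=cam('wrist'); s=sense(); tp=s['tool_pos']; img=c['color']
pickle.dump(c,open('w4.pkl','wb'))
Rm=rot(s['orientation'])
# bore: dark region inside core top
g=cv2.cvtColor(img,cv2.COLOR_BGR2GRAY)
k=np.zeros_like(g);cv2.circle(k,(322,264),27,255,-1)
m=((g<130).astype(np.uint8)*255)&k
cs=cv2.findContours(m,cv2.RETR_EXTERNAL,cv2.CHAIN_APPROX_NONE)[0]
ct=max(cs,key=cv2.contourArea).reshape(-1,2).astype(float)
P=onz(c,ct,tp[2]+.0114);ce,r=circ(P);print('bore',ct.min(0),ct.max(0),ce,r,'tool offset',(Rm.T@(np.r_[ce,tp[2]]-tp))[:2])
e,ct=ell((g<140).astype(np.uint8)*255,(585,177),52); print(e)
for z in (.014,.018,.022): print('foot',z,circ(onz(c,ct,z)))
w2=pickle.load(open('w2.pkl','rb'))
print(tri(c,e[0],w2,(304.34,148.44)))
E
```

```text
bore [299. 245.] [344. 284.] [ 0.50163999 -0.24091187] 0.01065400732338588 tool offset [-9.17176249e-05 -3.12528377e-04]
((585.3663330078125, 176.9480438232422), (85.51837921142578, 96.70933532714844), 65.43191528320312)
foot 0.014 (array([0.62178718, 0.02170986]), np.float64(0.05132164052458901))
foot 0.018 (array([0.6197689 , 0.01923409]), np.float64(0.05077297834458741))
foot 0.022 (array([0.61775062, 0.01675831]), np.float64(0.05022431616457233))
(array([0.61957367, 0.02108121, 0.01420476]), np.float64(0.0001108625099132811))
```

{"fn": "drive_tool", "kwargs": {
  "rows": [
    {"dx": -1,"dy": 5,"dz": -0.5,"ax": 0,"ay": 0,"az": 0},
    {"dx": -2,"dy": 10.5,"dz": -0.5,"ax": 0,"ay": 0,"az": 0},
    {"dx": -3,"dy": 16,"dz": -0.5,"ax": 0,"ay": 0,"az": 0},
    {"dx": -4,"dy": 21.5,"dz": -0.5,"ax": 0,"ay": 0,"az": 0},
    {"dx": -5.1,"dy": 26.5,"dz": -0.5,"ax": 0,"ay": 0,"az": 0},
    {"dx": -5.1,"dy": 28.7,"dz": -0.5,"ax": 0,"ay": 0,"az": 0},
    {"dx": -5.1,"dy": 28.7,"dz": -0.5,"ax": 0,"ay": 0,"az": 0},
    {"dx": -5.1,"dy": 28.7,"dz": -0.5,"ax": 0,"ay": 0,"az": 0}
  ]
}}

```text
time: 7.35
tool_pos: [0.6666, -0.0016, 0.2248]
orientation: [-0.001, 0.211, 0.978, -0.0]
force: [0.7, -0.3, -0.7]
finger_gap: 0.0359
gripper_force: 30.0
```

```bash
python3 - <<'E'
from h import *
import pickle
c=cam('wrist'); s=sense(); tp=s['tool_pos']; img=c['color'];print(s['time'],tp,s['force'])
pickle.dump(c,open('w5.pkl','wb'));cv2.imwrite('pics/w5.png',img)
g=cv2.cvtColor(img,cv2.COLOR_BGR2GRAY)
u=proj(c,[[.62,.0205,.018],[.62,.0205,.117]]);print(u)
x,y=u[0].astype(int)
e,ct=ell((g<140).astype(np.uint8)*255,(int(x),int(y)),62); print(e)
for z in (.014,.018,.022): print('foot',z,circ(onz(c,ct,z)))
cv2.imwrite('pics/d.png',cv2.resize(img[max(0,y-100):y+100,x-130:x+130],None,fx=3,fy=3,interpolation=2))
E
```

```text
7.4 [ 0.66668924 -0.00186519  0.22516524] [ 0.66313262  0.74895024 -2.14563113]
[[323.03082635 126.11431549]
 [323.33516797 134.50889856]]
((323.3157043457031, 125.06061553955078), (93.13461303710938, 94.55253601074219), 1.680665373802185)
foot 0.014 (array([0.62075477, 0.02048615]), np.float64(0.04873156380063544))
foot 0.018 (array([0.6205117 , 0.02058205]), np.float64(0.04822009477598612))
foot 0.022 (array([0.62026864, 0.02067795]), np.float64(0.047708625751336935))
```

View pics/d.png

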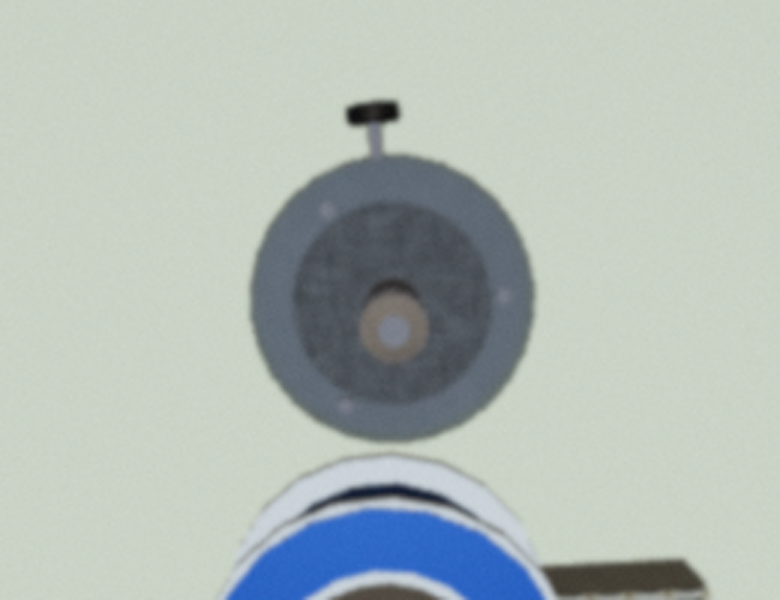

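The foot fit repeats at (0.6205, 0.0206) and the tip is on the same vertical. Moving over the spindle and lowering.

{"fn": "drive_tool", "kwargs": {
  "rows": [
    {"dx": 2.5,"dy": 0.1,"dz": 0,"ax": 0,"ay": 0,"az": 0},
    {"dx": 5.1,"dy": 0.2,"dz": 0,"ax": 0,"ay": 0,"az": 0},
    {"dx": 5.1,"dy": 0.2,"dz": 2,"ax": 0,"ay": 0,"az": 0},
    {"dx": 5.1,"dy": 0.2,"dz": 4,"ax": 0,"ay": 0,"az": 0},
    {"dx": 5.1,"dy": 0.2,"dz": 5.5,"ax": 0,"ay": 0,"az": 0},
    {"dx": 5.1,"dy": 0.2,"dz": 5.5,"ax": 0,"ay": 0,"az": 0},
    {"dx": 5.1,"dy": 0.2,"dz": 5.5,"ax": 0,"ay": 0,"az": 0}
  ]
}}

```text
time: 8.28
tool_pos: [0.6222, 0.0219, 0.1708]
orientation: [0.0, 0.21, 0.978, -0.0]
force: [-0.1, -0.1, -0.9]
finger_gap: 0.0355
gripper_force: 30.0
```

{"fn": "drive_tool", "kwargs": {
  "rows": [
    {"dx": 0.1,"dy": -0.15,"dz": 0,"ax": 0,"ay": 0,"az": 0},
    {"dx": 0.1,"dy": -0.15,"dz": 1,"ax": 0,"ay": 0,"az": 0},
    {"dx": 0.1,"dy": -0.15,"dz": 2,"ax": 0,"ay": 0,"az": 0},
    {"dx": 0.1,"dy": -0.15,"dz": 2,"ax": 0,"ay": 0,"az": 0},
    {"dx": 0.1,"dy": -0.15,"dz": 2,"ax": 0,"ay": 0,"az": 0}
  ]
}}

```text
time: 8.9
tool_pos: [0.6201, 0.0212, 0.1504]
orientation: [-0.0, 0.21, 0.978, -0.0]
force: [-0.0, -0.4, -2.1]
finger_gap: 0.0359
gripper_force: 30.0
```

```bash
python3 - <<'E'
from h import *
for i in range(3):
    c=cam('wrist');s=sense(); print(s['time'],s['tool_pos'],s['force'])
E
```

```text
8.95 [0.62036319 0.02122285 0.15080691] [ 0.30298019 -0.68260505 -1.78176146]
9.0 [0.62046328 0.0211842  0.15098761] [ 1.01560643  0.1779454  -1.38069211]
9.05 [0.62051458 0.02118722 0.15109763] [-0.55331585  0.12371897 -0.98994851]
```

{"fn": "drive_tool", "kwargs": {
  "rows": [
    {"dx": 0,"dy": -0.05,"dz": 0.7,"ax": 0,"ay": 0,"az": 0},
    {"dx": 0,"dy": -0.05,"dz": 1.4,"ax": 0,"ay": 0,"az": 0},
    {"dx": 0,"dy": -0.05,"dz": 2.0,"ax": 0,"ay": 0,"az": 0},
    {"dx": 0,"dy": -0.05,"dz": 2.0,"ax": 0,"ay": 0,"az": 0}
  ]
}}

```text
time: 9.55
tool_pos: [0.6194, 0.0208, 0.1295]
orientation: [-0.001, 0.21, 0.978, -0.0]
force: [-0.3, 0.6, -0.8]
finger_gap: 0.0357
gripper_force: 30.0
```

{"fn": "drive_tool", "kwargs": {
  "rows": [
    {"dx": 0,"dy": 0,"dz": 0.8,"ax": 0,"ay": 0,"az": 0},
    {"dx": 0,"dy": 0,"dz": 1.6,"ax": 0,"ay": 0,"az": 0},
    {"dx": 0,"dy": 0,"dz": 2.4,"ax": 0,"ay": 0,"az": 0},
    {"dx": 0,"dy": 0,"dz": 3.2,"ax": 0,"ay": 0,"az": 0},
    {"dx": 0,"dy": 0,"dz": 3.2,"ax": 0,"ay": 0,"az": 0}
  ]
}}

```text
time: 10.18
tool_pos: [0.6193, 0.0208, 0.0974]
orientation: [-0.001, 0.21, 0.978, -0.0]
force: [0.8, 0.7, -1.4]
finger_gap: 0.036
gripper_force: 30.0
```

{"fn": "drive_tool", "kwargs": {
  "rows": [
    {"dx": 0,"dy": 0,"dz": 0.8,"ax": 0,"ay": 0,"az": 0},
    {"dx": 0,"dy": 0,"dz": 1.6,"ax": 0,"ay": 0,"az": 0},
    {"dx": 0,"dy": 0,"dz": 2.4,"ax": 0,"ay": 0,"az": 0},
    {"dx": 0,"dy": 0,"dz": 2.8,"ax": 0,"ay": 0,"az": 0},
    {"dx": 0,"dy": 0,"dz": 2.8,"ax": 0,"ay": 0,"az": 0}
  ]
}}

```text
time: 10.8
tool_pos: [0.6197, 0.0208, 0.0701]
orientation: [-0.0, 0.21, 0.978, -0.0]
force: [0.8, 0.6, -0.9]
finger_gap: 0.0358
gripper_force: 30.0
```

{"fn": "drive_tool", "kwargs": {
  "rows": [
    {"dx": 0,"dy": 0,"dz": 0.2,"ax": 0,"ay": 0,"az": 0},
    {"dx": 0,"dy": 0,"dz": 0.3,"ax": 0,"ay": 0,"az": 0},
    {"dx": 0,"dy": 0,"dz": 0.3,"ax": 0,"ay": 0,"az": 0}
  ]
}}

```text
time: 11.18
tool_pos: [0.62, 0.0207, 0.0677]
orientation: [0.0, 0.21, 0.978, -0.0]
force: [-0.8, 0.4, -1.8]
finger_gap: 0.0358
gripper_force: 30.0
```

{"fn": "drive_tool", "kwargs": {
  "rows": [
    {"dx": 0,"dy": 0,"dz": 0.2,"ax": 0,"ay": 0,"az": 0},
    {"dx": 0,"dy": 0,"dz": 0.2,"ax": 0,"ay": 0,"az": 0}
  ]
}}

```text
time: 11.42
tool_pos: [0.6199, 0.0207, 0.0654]
orientation: [-0.0, 0.21, 0.978, -0.0]
force: [-0.6, 0.1, -1.6]
finger_gap: 0.0357
gripper_force: 30.0
```

{"fn": "drive_tool", "kwargs": {
  "rows": [
    {"dx": 0,"dy": 0,"dz": 0.15,"ax": 0,"ay": 0,"az": 0},
    {"dx": 0,"dy": 0,"dz": 0.15,"ax": 0,"ay": 0,"az": 0}
  ]
}}

```text
time: 11.68
tool_pos: [0.6202, 0.0207, 0.065]
orientation: [0.0, 0.21, 0.978, -0.0]
force: [-3.5, 0.1, 4.1]
finger_gap: 0.0358
gripper_force: 30.0
```

{"fn": "drive_tool", "kwargs": {
  "rows": [
    {"dx": 0,"dy": 0,"dz": 0.15,"ax": 0,"ay": 0,"az": 0},
    {"dx": 0,"dy": 0,"dz": 0.15,"ax": 0,"ay": 0,"az": 0}
  ]
}}

```text
time: 11.92
tool_pos: [0.6203, 0.0207, 0.065]
orientation: [-0.0, 0.21, 0.978, -0.0]
force: [-6.9, 0.4, 11.1]
finger_gap: 0.0357
gripper_force: 30.0
```

{"fn": "drive_tool", "kwargs": {
  "rows": [
    {"dx": 0,"dy": 0,"dz": 0.15,"ax": 0,"ay": 0,"az": 0},
    {"dx": 0,"dy": 0,"dz": 0.15,"ax": 0,"ay": 0,"az": 0}
  ]
}}

```text
time: 12.18
tool_pos: [0.6203, 0.0207, 0.0649]
orientation: [-0.0, 0.21, 0.978, -0.0]
force: [-10.3, 0.2, 17.9]
finger_gap: 0.0354
gripper_force: 30.0
```

Contact came at TCP z = 0.065, so the underside is at 24.4 mm, within the pad's 18–26 mm range. I ease off and release.

{"fn": "drive_tool", "kwargs": {
  "rows": [
    {"dx": 0,"dy": 0,"dz": -0.35,"ax": 0,"ay": 0,"az": 0},
    {"dx": 0,"dy": 0,"dz": -0.35,"ax": 0,"ay": 0,"az": 0}
  ]
}}

```text
time: 12.42
tool_pos: [0.6206, 0.0207, 0.065]
orientation: [0.001, 0.21, 0.978, 0.0]
force: [-0.8, -0.0, 2.7]
finger_gap: 0.0357
gripper_force: 30.0
```

{"fn": "drive_tool", "kwargs": {
  "fingers": 0.2,
  "rows": [
    {"dx": 0,"dy": 0,"dz": 0,"ax": 0,"ay": 0,"az": 0},
    {"dx": 0,"dy": 0,"dz": 0,"ax": 0,"ay": 0,"az": 0},
    {"dx": 0,"dy": 0,"dz": 0,"ax": 0,"ay": 0,"az": 0},
    {"dx": 0,"dy": 0,"dz": 0,"ax": 0,"ay": 0,"az": 0},
    {"dx": 0,"dy": 0,"dz": 0,"ax": 0,"ay": 0,"az": 0},
    {"dx": 0,"dy": 0,"dz": 0,"ax": 0,"ay": 0,"az": 0}
  ]
}}

```text
time: 13.18
tool_pos: [0.62, 0.0207, 0.0646]
orientation: [-0.0, 0.21, 0.978, 0.0]
force: [-0.0, -0.2, 0.1]
finger_gap: 0.076
gripper_force: 0.0
```

Released. Raise straight up, then rotate and move to look at the clip, with the spindle in view too.

{"fn": "drive_tool", "kwargs": {
  "fingers": 0,
  "rows": [
    {"dx": 0,"dy": 0,"dz": -3,"ax": 0,"ay": 0,"az": 0},
    {"dx": 0,"dy": 0,"dz": -8,"ax": 0,"ay": 0,"az": 0},
    {"dx": 0,"dy": 0,"dz": -13,"ax": 0,"ay": 0,"az": 0},
    {"dx": 3,"dy": -1.2,"dz": -16,"ax": 0,"ay": 0,"az": 0.18},
    {"dx": 7,"dy": -3,"dz": -16,"ax": 0,"ay": 0,"az": 0.36},
    {"dx": 11,"dy": -5,"dz": -16,"ax": 0,"ay": 0,"az": 0.54},
    {"dx": 14,"dy": -6,"dz": -16,"ax": 0,"ay": 0,"az": 0.72},
    {"dx": 17.4,"dy": -7.5,"dz": -16,"ax": 0,"ay": 0,"az": 0.9},
    {"dx": 17.4,"dy": -7.5,"dz": -16,"ax": 0,"ay": 0,"az": 1.08},
    {"dx": 17.4,"dy": -7.5,"dz": -16,"ax": 0,"ay": 0,"az": 1.26}
  ]
}}

```text
time: 14.42
tool_pos: [0.4302, 0.024, 0.225]
orientation: [0.0, 0.748, 0.664, 0.0]
force: [0.6, 0.9, -0.6]
finger_gap: 0.0952
gripper_force: 0.0
```

{"fn": "drive_tool", "kwargs": {
  "rows": [
    {"dx": 0,"dy": 0,"dz": 0,"ax": 0,"ay": 0,"az": 0.18},
    {"dx": 0,"dy": 0,"dz": 0,"ax": 0,"ay": 0,"az": 0.36},
    {"dx": 0,"dy": 0,"dz": 0,"ax": 0,"ay": 0,"az": 0.54},
    {"dx": 0,"dy": 0,"dz": 0,"ax": 0,"ay": 0,"az": 0.72},
    {"dx": 0,"dy": 0,"dz": 0,"ax": 0,"ay": 0,"az": 0.9},
    {"dx": 0,"dy": 0,"dz": 0,"ax": 0,"ay": 0,"az": 0.99},
    {"dx": 0,"dy": 0,"dz": 0,"ax": 0,"ay": 0,"az": 0.99},
    {"dx": 0,"dy": 0,"dz": 0,"ax": 0,"ay": 0,"az": 0.99}
  ]
}}

```text
time: 15.42
tool_pos: [0.4305, 0.0239, 0.2247]
orientation: [0.0, 0.973, 0.232, 0.0]
force: [-0.9, -0.1, -0.5]
finger_gap: 0.0952
gripper_force: 0.0
```

```bash
python3 - <<'E'
from h import *
import pickle
c=cam('wrist'); s=sense(); tp=s['tool_pos']; img=c['color'];print(s['time'],tp,s['orientation'],s['q'],s['force'])
pickle.dump(c,open('w6.pkl','wb'));cv2.imwrite('pics/w6.png',img)
print(proj(c,[[.457,.038,.006],[.6205,.0206,.0244],[.6205,.0206,.08],[.6205,.0206,.12]]))
print(blobs(mask(img,[5,120,80],[22,255,255])))
E
```

```text
15.475 [0.43054358 0.02392938 0.22469441] [1.21993584e-05 9.72648955e-01 2.32280021e-01 4.93393587e-05] [-6.91061935e-02 -3.95061557e-01  2.09979618e+00  6.26670728e-06
  1.43675657e+00  1.03284697e+00] [0.1047574  0.36379148 0.74418245]
[[ 3.21006423e+02  1.44152309e+02]
 [ 4.15778075e+02  1.15037485e-01]
 [ 4.33525023e+02 -1.87203550e+01]
 [ 4.50983566e+02 -3.71975363e+01]]
[([320.4, 144.6], [294, 133, 49, 25, 911]), ([113.8, 298.3], [109, 286, 10, 27, 96]), ([528.9, 297.7], [524, 286, 10, 23, 98]), ([114.9, 328.2], [110, 319, 13, 18, 109]), ([527.9, 328.3], [520, 319, 14, 18, 109])]
```

View pics/w6.png

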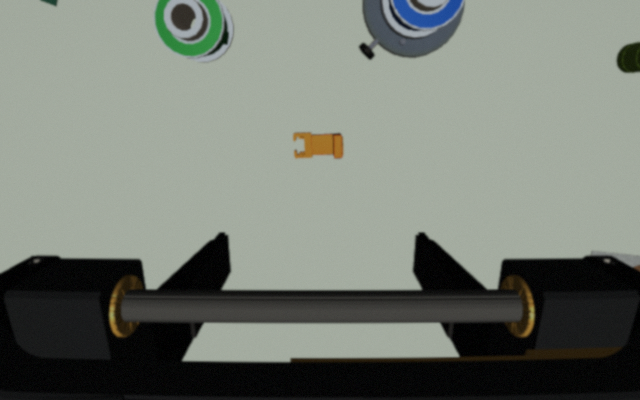

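The wrist view shows the clip at (294–343, 133–157), fork pointing left (tool −y), tab at the right end; the reel is on the stand at (415,20), looking seated.

```bash
cat > clip.py <<'E'
from h import *
import pickle
c=cam('wrist'); s=sense(); tp=s['tool_pos']; img=c['color']; Rm=rot(s['orientation'])
print(s['time'],tp,s['force'])
u=proj(c,[[.457,.038,.006]])[0]
m=mask(img,[5,120,60],[22,255,255]); n,l,st,ce=cv2.connectedComponentsWithStats(m)
i=min((j for j in range(1,n) if st[j][4]>300),key=lambda j:np.linalg.norm(ce[j]-u)); m=(l==i)
ys,xs=np.nonzero(m); x0,x1=xs.min(),xs.max()
T=lambda uv,z:((np.array(onz(c,uv,z))-tp)@Rm*1000).round(1)
rows=lambda a,b:[((ys[(xs>=a)&(xs<=b)].min()),(ys[(xs>=a)&(xs<=b)].max()))]
L=x1-x0
f=rows(x0,x0+L//8)[0]; t=rows(x1-L//12,x1-2)[0]
print('ext',x0,x1,'fork rows',f,'tab rows',t)
fm=(x0-.5,(f[0]+f[1])/2); tm=(x1+.5,(t[0]+t[1])/2)
print('fork end tool mm',T([fm],.006),'tab back top',T([tm],.030))
print('fork width',T([(x0,f[0]-.5),(x0,f[1]+.5)],.006)[:,0],'tab width',T([(x1,t[0]-.5),(x1,t[1]+.5)],.03)[:,0])
cv2.imwrite('pics/clip_%d.png'%int(s['time']*100),cv2.resize(img[ys.min()-30:ys.max()+30,x0-30:x1+30],None,fx=5,fy=5,interpolation=2))
E
python3 clip.py
```

```text
15.525 [0.43052819 0.02391699 0.22463714] [-0.10110888 -0.49506274 -0.08152681]
ext 294 342 fork rows (np.int64(133), np.int64(157)) tab rows (np.int64(134), np.int64(157))
fork end tool mm [[ 29.1 -30.4 218.6]] tab back top [[ 31.4  21.2 194.6]]
fork width [42.5 15.5] tab width [43.5 19.1]
```

Length 51.6 mm, fork 27 mm, and tab 24.4 mm match the clip's sizes. One closer look before gripping.

{"fn": "drive_tool", "kwargs": {
  "fingers": 0.5,
  "rows": [
    {"dx": 0.5,"dy": 0.8,"dz": 3,"ax": 0,"ay": 0,"az": 0},
    {"dx": 1.0,"dy": 1.67,"dz": 7,"ax": 0,"ay": 0,"az": 0},
    {"dx": 1.0,"dy": 1.67,"dz": 10,"ax": 0,"ay": 0,"az": 0},
    {"dx": 1.0,"dy": 1.67,"dz": 10,"ax": 0,"ay": 0,"az": 0},
    {"dx": 1.0,"dy": 1.67,"dz": 10,"ax": 0,"ay": 0,"az": 0}
  ]
}}

```text
time: 16.15
tool_pos: [0.4478, 0.0135, 0.126]
orientation: [0.0, 0.973, 0.232, 0.001]
force: [0.3, 0.3, 0.4]
finger_gap: 0.0508
gripper_force: 0.0
```

```bash
python3 clip.py; ls pics
```

```text
16.2 [0.44821652 0.01344892 0.12654889] [-0.11972215  0.35789729 -0.32880093]
ext 264 327 fork rows (np.int64(157), np.int64(188)) tab rows (np.int64(158), np.int64(191))
fork end tool mm [[ 17.6 -48.3 120.5]] tab back top [[20.8  4.1 96.6]]
fork width [30.9  4.1] tab width [33.7  7.5]
a.png
b.png
both.png
clip_1552.png
clip_1620.png
cs.png
ct.png
d.png
scene0.png
top0.png
w1.png
w2.png
w3.png
w4.png
w5.png
w6.png
wrist0.png
```

{"fn": "drive_tool", "kwargs": {
  "rows": [
    {"dx": 1.0,"dy": 0,"dz": 3,"ax": 0,"ay": 0,"az": -0.035},
    {"dx": 1.95,"dy": -0.04,"dz": 6,"ax": 0,"ay": 0,"az": -0.035},
    {"dx": 1.95,"dy": -0.04,"dz": 9,"ax": 0,"ay": 0,"az": -0.035},
    {"dx": 1.95,"dy": -0.04,"dz": 11,"ax": 0,"ay": 0,"az": -0.035},
    {"dx": 1.95,"dy": -0.04,"dz": 11.7,"ax": 0,"ay": 0,"az": -0.035},
    {"dx": 1.95,"dy": -0.04,"dz": 11.7,"ax": 0,"ay": 0,"az": -0.035}
  ]
}}

```text
time: 16.95
tool_pos: [0.4651, 0.0227, 0.0086]
orientation: [0.0, 0.969, 0.249, 0.001]
force: [-0.2, 0.3, 0.7]
finger_gap: 0.0471
gripper_force: 0.0
```

{"fn": "drive_tool", "kwargs": {
  "fingers": 1,
  "rows": [
    {"dx": 0,"dy": 0,"dz": 0,"ax": 0,"ay": 0,"az": 0},
    {"dx": 0,"dy": 0,"dz": 0,"ax": 0,"ay": 0,"az": 0},
    {"dx": 0,"dy": 0,"dz": 0,"ax": 0,"ay": 0,"az": 0},
    {"dx": 0,"dy": 0,"dz": 0,"ax": 0,"ay": 0,"az": 0},
    {"dx": 0,"dy": 0,"dz": 0,"ax": 0,"ay": 0,"az": 0},
    {"dx": 0,"dy": 0,"dz": 0,"ax": 0,"ay": 0,"az": 0}
  ]
}}

```text
time: 17.7
tool_pos: [0.4643, 0.0227, 0.0078]
orientation: [0.0, 0.969, 0.249, 0.0]
force: [-0.9, -0.8, 1.1]
finger_gap: 0.0086
gripper_force: 30.0
```

{"fn": "drive_tool", "kwargs": {
  "rows": [
    {"dx": 0,"dy": 0,"dz": 0,"ax": 0,"ay": 0,"az": 0},
    {"dx": 0,"dy": 0,"dz": -2,"ax": 0,"ay": 0,"az": 0},
    {"dx": 0,"dy": 0,"dz": -7,"ax": 0,"ay": 0,"az": 0},
    {"dx": 0,"dy": 0,"dz": -13,"ax": 0,"ay": 0,"az": 0},
    {"dx": 0,"dy": 0,"dz": -18,"ax": 0,"ay": 0,"az": 0},
    {"dx": 0,"dy": 0,"dz": -18,"ax": 0,"ay": 0,"az": 0},
    {"dx": 0,"dy": 0,"dz": -18,"ax": 0,"ay": 0,"az": 0}
  ]
}}

```text
time: 18.58
tool_pos: [0.4637, 0.0227, 0.1867]
orientation: [-0.0, 0.969, 0.249, -0.001]
force: [0.3, 0.8, -1.0]
finger_gap: 0.0089
gripper_force: 30.0
```

```bash
cat > hold.py <<'E'
from h import *
c=cam('wrist'); s=sense(); tp=s['tool_pos']; img=c['color']; Rm=rot(s['orientation'])
print(s['time'],tp,s['force'],s['finger_gap'])
W=lambda p: tp+Rm@(np.array(p)/1000)
# expected: clip underside is 8 mm beyond TCP (tool z=+8), plate top z=+2, fork end at y=-(41.5+5.5)
P=np.array([W([13.5,-47,2]),W([-13.5,-47,2]),W([0,-41.5,2]),W([12,4.5,-22]),W([-12,4.5,-22])]); pr=proj(c,P);print(pr.round(1).tolist())
m=mask(img,[5,120,60],[22,255,255]); n,l,st,ce=cv2.connectedComponentsWithStats(m)
u=pr[:3].mean(0); i=min((j for j in range(1,n) if st[j][4]>100),key=lambda j:np.linalg.norm(ce[j]-u)); m=(l==i)
ys,xs=np.nonzero(m);print(st[i],ce[i]);x0=xs.min()
for a in range(x0,x0+18,3):
    v=ys[xs==a]; T=((onz(c,[(a,v.min()-.5),(a,v.max()+.5)],tp[2]-.002)-tp)@Rm*1000).round(1); print(a,v.min(),v.max(),len(v),T[:,:2].tolist())
cv2.imwrite('pics/hold.png',img)
E
python3 hold.py
```

```text
18.625 [0.46308695 0.02273738 0.18564205] [ 0.10200425  0.67643461 -1.04195904] 0.00859990075951318
[[230.1, 226.1], [233.6, 273.8], [242.3, 250.4], [331.6, 247.2], [331.2, 294.7]]
[ 230  222  100   38 1995] [272.65413534 238.61804511]
230 230 231 2 [[11.6, -47.2], [10.5, -47.3]]
233 223 239 17 [[15.4, -45.4], [6.1, -46.0]]
236 222 236 15 [[16.0, -43.8], [7.8, -44.3]]
239 222 231 10 [[16.0, -42.2], [10.5, -42.6]]
242 222 234 13 [[16.0, -40.7], [8.9, -41.1]]
245 222 235 14 [[16.0, -39.2], [8.3, -39.6]]
```

The clip is held (gap 8.6 mm, tab thickness 9 mm) and sits where expected in the hand. Now to a pose that views the spindle obliquely, to estimate the groove height relative to the core's top.

{"fn": "drive_tool", "kwargs": {
  "rows": [
    {"dx": 1,"dy": 5,"dz": 0,"ax": 0,"ay": 0,"az": 0},
    {"dx": 2,"dy": 10,"dz": 0,"ax": 0,"ay": 0,"az": 0},
    {"dx": 3,"dy": 15,"dz": 0,"ax": 0,"ay": 0,"az": 0},
    {"dx": 4,"dy": 20,"dz": 0,"ax": 0,"ay": 0,"az": 0},
    {"dx": 4.7,"dy": 23.8,"dz": 0,"ax": 0,"ay": 0,"az": 0},
    {"dx": 4.7,"dy": 23.8,"dz": 0,"ax": 0,"ay": 0,"az": 0},
    {"dx": 4.7,"dy": 23.8,"dz": 0,"ax": 0,"ay": 0,"az": 0},
    {"dx": 4.7,"dy": 23.8,"dz": 0,"ax": 0,"ay": 0,"az": 0}
  ]
}}

```text
time: 19.62
tool_pos: [0.6192, -0.1621, 0.1867]
orientation: [-0.001, 0.968, 0.249, -0.001]
force: [-0.6, 0.0, -0.7]
finger_gap: 0.0089
gripper_force: 30.0
```

```bash
python3 - <<'E'
from h import *
import pickle
c=cam('wrist'); s=sense(); tp=s['tool_pos']; img=c['color']; print(s['time'],tp,s['orientation'],c['o'])
pickle.dump(c,open('w7.pkl','wb'))
g=cv2.cvtColor(img,cv2.COLOR_BGR2GRAY)
# profile along the spindle axis projection
A=np.array([[.6205,.0206,z] for z in np.arange(.060,.130,.002)]); u=proj(c,A)
d=(u[-1]-u[0])/np.linalg.norm(u[-1]-u[0]); n=np.array([-d[1],d[0]])
for z,p in zip(A[:,2],u):
    q=[p+n*k for k in (-4,-2,0,2,4)]
    print(round(z,3),p.round(1),[int(g[int(round(v[1])),int(round(v[0]))]) for v in q])
x,y=u.mean(0).astype(int); print(x,y)
a=img[max(0,y-70):y+70,max(0,x-100):x+100]; cv2.imwrite('pics/spin.png',cv2.resize(a,None,fx=4,fy=4,interpolation=cv2.INTER_CUBIC))
E
```

```text
19.675 [ 0.61942911 -0.16219166  0.18725527] [-2.70369041e-04  9.68438768e-01  2.49251221e-01 -3.28486078e-04] [ 0.68476124 -0.12574737  0.35687333]
0.06 [123.3  83.8] [33, 34, 32, 37, 37]
0.062 [122.   83.7] [34, 34, 34, 35, 37]
0.064 [120.6  83.6] [36, 32, 34, 36, 38]
0.066 [119.3  83.5] [35, 33, 32, 34, 35]
0.068 [117.9  83.4] [34, 33, 34, 34, 38]
0.07 [116.5  83.3] [36, 33, 33, 37, 35]
0.072 [115.1  83.2] [34, 33, 33, 35, 36]
0.074 [113.6  83. ] [35, 35, 32, 34, 38]
0.076 [112.2  82.9] [40, 38, 41, 40, 38]
0.078 [110.7  82.8] [72, 58, 64, 59, 50]
0.08 [109.2  82.7] [98, 106, 110, 105, 75]
0.082 [107.7  82.6] [107, 109, 108, 109, 108]
0.084 [106.1  82.5] [88, 66, 58, 71, 95]
0.086 [104.6  82.3] [35, 24, 31, 39, 66]
0.088 [103.   82.2] [29, 28, 31, 27, 24]
0.09 [101.4  82.1] [32, 34, 32, 31, 32]
0.092 [99.8 82. ] [33, 36, 33, 35, 35]
0.094 [98.1 81.8] [30, 35, 34, 35, 36]
0.096 [96.4 81.7] [44, 51, 50, 36, 36]
0.098 [94.7 81.6] [87, 76, 77, 75, 70]
0.1 [93.  81.4] [98, 96, 97, 97, 99]
0.102 [91.3 81.3] [100, 99, 98, 98, 102]
0.104 [89.5 81.2] [99, 102, 102, 99, 101]
0.106 [87.7 81. ] [100, 102, 102, 103, 101]
0.108 [85.8 80.9] [97, 102, 102, 104, 102]
0.11 [84.  80.7] [97, 97, 103, 102, 106]
0.112 [82.1 80.6] [96, 96, 100, 102, 103]
0.114 [80.2 80.5] [99, 105, 110, 108, 106]
0.116 [78.2 80.3] [112, 114, 115, 119, 112]
0.118 [76.2 80.2] [117, 117, 116, 118, 121]
0.12 [74.2 80. ] [116, 117, 117, 117, 117]
0.122 [72.2 79.9] [118, 116, 116, 115, 117]
0.124 [70.1 79.7] [159, 134, 123, 123, 132]
0.126 [68.  79.5] [187, 181, 173, 168, 178]
0.128 [65.8 79.4] [189, 191, 188, 189, 190]
96 81
```

View pics/spin.png

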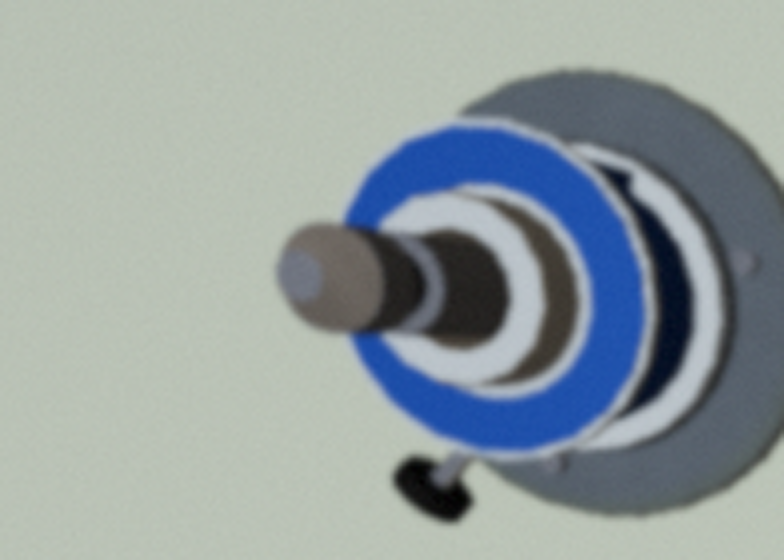

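The crop shows the reel seated with the spindle centred; below the head (300–380 px) come the black groove, then the light grey crescent of the ledge at its bottom (about 420). I compute the groove height from those edges.

```bash
python3 - <<'E'
from h import *
import pickle
from scipy.optimize import brentq
c=pickle.load(open('w7.pkl','rb')); ax=np.array([.6205,.0206])
h=c['o'][:2]-ax; h/=np.linalg.norm(h)
def z(col,r): return brentq(lambda z: proj(c,[[*(ax+r*h),z]])[0][0]-col,.03,.2)
print('ledge outer',z(110.6,.009),'ledge inner',z(106.2,.006),'head bottom-8',z(95.4,.009)-.008)
print('tip-26',z(69,-.004)-.026, 'cone start-18',z(80.5,.009)-.018)
# core top circle (white) outer, near/far along axis row
g=cv2.cvtColor(c['color'],cv2.COLOR_BGR2GRAY).astype(int)
print(g[84,100:170].tolist())
E
```

```text
ledge outer 0.09382536626995695 ledge inner 0.09417526165029601 head bottom-8 0.10384546891975693
tip-26 0.09323351103134007 cone start-18 0.10934736398379795
[36, 34, 31, 28, 24, 33, 66, 95, 108, 109, 92, 60, 40, 32, 37, 35, 35, 34, 32, 33, 36, 34, 34, 32, 38, 39, 63, 116, 165, 188, 193, 193, 194, 192, 179, 149, 100, 68, 61, 57, 56, 56, 59, 81, 124, 162, 171, 144, 104, 82, 77, 74, 75, 75, 78, 78, 79, 77, 78, 87, 117, 157, 159, 113, 61, 29, 15, 14, 15, 17]
```

```bash
python3 - <<'E'
from h import *
import pickle
from scipy.optimize import brentq
c=pickle.load(open('w7.pkl','rb')); ax=np.array([.6205,.0206])
h=c['o'][:2]-ax; h/=np.linalg.norm(h)
def z(col,r): return brentq(lambda z: proj(c,[[*(ax+r*h),z]])[0][0]-col,.0,.2)
print('core top inner/outer (exp .0764)',z(126.9,.011),z(135.6,.018),'tip near-26',z(80.2,.004)-.026,'flange top(.0624)',z(149,.033),z(144,.033))
P=[np.r_[ax+.009*h,.0938]];print(proj(c,P))
s=sense();Rm=rot(s['orientation']);print(s['tool_pos'],Rm.round(3).tolist())
E
```

```text
core top inner/outer (exp .0764) 0.0752185785394278 0.07574075376590583 tip near-26 0.09404144401858644 flange top(.0624) 0.08573336627299984 0.0934428254992613
[[110.61998244  82.80196427]]
[ 0.61942911 -0.16219166  0.18725527] [[0.876, 0.483, -0.001], [0.483, -0.876, 0.0], [-0.001, -0.001, -1.0]]
```

Four edges agree on the groove starting at z ≈ 0.094 (69–70 mm above the pad, in range). Going to a pre-insertion pose 25 mm short.

{"fn": "drive_tool", "kwargs": {
  "rows": [
    {"dx": 4,"dy": -4,"dz": 0,"ax": 0,"ay": 0,"az": 0},
    {"dx": 8.86,"dy": -9.3,"dz": 0,"ax": 0,"ay": 0,"az": 0},
    {"dx": 8.86,"dy": -9.3,"dz": 0,"ax": 0,"ay": 0,"az": 0},
    {"dx": 8.86,"dy": -9.3,"dz": 4,"ax": 0,"ay": 0,"az": 0},
    {"dx": 8.86,"dy": -9.3,"dz": 8.4,"ax": 0,"ay": 0,"az": 0},
    {"dx": 8.86,"dy": -9.3,"dz": 8.4,"ax": 0,"ay": 0,"az": 0},
    {"dx": 8.86,"dy": -9.3,"dz": 8.4,"ax": 0,"ay": 0,"az": 0},
    {"dx": 8.86,"dy": -9.3,"dz": 8.4,"ax": 0,"ay": 0,"az": 0}
  ]
}}

```text
time: 20.68
tool_pos: [0.6546, -0.0395, 0.1068]
orientation: [0.001, 0.969, 0.249, 0.002]
force: [0.4, -1.1, -0.3]
finger_gap: 0.0088
gripper_force: 30.0
```

```bash
cat > st.py <<'E'
from h import *
p=[]
for i in range(4):
    s=sense();p.append(s['tool_pos']); 
    if i<3: read_camera('wrist')
p=np.mean(p,0);Rm=rot(s['orientation'])
e=(np.array([.6400,-.0161,.1030])-p)@Rm*1000
print(s['time'],p.round(4),'to go tool mm',e.round(1),'force tool',(s['force']@Rm).round(1),s['finger_gap'],'tilt',Rm[2].round(4))
E
python3 st.py
```

```text
20.825 [ 0.6543 -0.0394  0.1063] to go tool mm [ -1.4 -27.3   3.2] force tool [0.  0.2 0.3] 0.00863380388830346 tilt [ 0.0024  0.0018 -1.    ]
```

{"fn": "drive_tool", "kwargs": {
  "rows": [
    {"dx": -0.14,"dy": -0.5,"dz": 0.32,"ax": 0,"ay": 0,"az": 0},
    {"dx": -0.14,"dy": -0.9,"dz": 0.32,"ax": 0,"ay": 0,"az": 0},
    {"dx": -0.14,"dy": -0.9,"dz": 0.32,"ax": 0,"ay": 0,"az": 0},
    {"dx": -0.14,"dy": -0.9,"dz": 0.32,"ax": 0,"ay": 0,"az": 0}
  ]
}}

```text
time: 21.32
tool_pos: [0.6474, -0.0317, 0.1005]
orientation: [0.0, 0.969, 0.249, 0.0]
force: [0.8, -0.2, -0.5]
finger_gap: 0.0088
gripper_force: 30.0
```

```bash
python3 st.py
```

```text
21.475 [ 0.6474 -0.0318  0.1005] to go tool mm [  1.1 -17.4  -2.5] force tool [0.2 0.4 0.8] 0.008695603726943339 tilt [ 0.e+00  1.e-04 -1.e+00]
```

{"fn": "drive_tool", "kwargs": {
  "rows": [
    {"dx": 0.1,"dy": 0,"dz": -0.25,"ax": 0,"ay": 0,"az": 0},
    {"dx": 0.1,"dy": 0,"dz": -0.25,"ax": 0,"ay": 0,"az": 0},
    {"dx": 0.1,"dy": 0,"dz": -0.25,"ax": 0,"ay": 0,"az": 0},
    {"dx": 0.1,"dy": 0,"dz": -0.25,"ax": 0,"ay": 0,"az": 0},
    {"dx": 0.1,"dy": 0,"dz": -0.25,"ax": 0,"ay": 0,"az": 0}
  ]
}}

```text
time: 22.1
tool_pos: [0.6482, -0.0314, 0.1029]
orientation: [-0.0, 0.969, 0.249, -0.0]
force: [-0.2, -0.1, -1.1]
finger_gap: 0.0088
gripper_force: 30.0
```

```bash
python3 st.py
```

```text
22.25 [ 0.6482 -0.0313  0.1029] to go tool mm [  0.2 -17.3  -0.1] force tool [0.1 0.1 0.5] 0.008508014637576899 tilt [-0. -0. -1.]
```

{"fn": "drive_tool", "kwargs": {
  "rows": [
    {"dx": 0,"dy": -0.3,"dz": 0,"ax": 0,"ay": 0,"az": 0},
    {"dx": 0,"dy": -0.55,"dz": 0,"ax": 0,"ay": 0,"az": 0},
    {"dx": 0,"dy": -0.55,"dz": 0,"ax": 0,"ay": 0,"az": 0},
    {"dx": 0,"dy": -0.55,"dz": 0,"ax": 0,"ay": 0,"az": 0}
  ]
}}

```text
time: 22.75
tool_pos: [0.6456, -0.0265, 0.103]
orientation: [0.0, 0.969, 0.249, 0.0]
force: [-0.3, 0.1, 0.5]
finger_gap: 0.009
gripper_force: 30.0
```

{"fn": "drive_tool", "kwargs": {
  "rows": [
    {"dx": 0,"dy": -0.15,"dz": 0,"ax": 0,"ay": 0,"az": 0},
    {"dx": 0,"dy": -0.15,"dz": 0,"ax": 0,"ay": 0,"az": 0},
    {"dx": 0,"dy": -0.15,"dz": 0,"ax": 0,"ay": 0,"az": 0}
  ]
}}

```text
time: 23.12
tool_pos: [0.6449, -0.0252, 0.103]
orientation: [0.0, 0.969, 0.249, -0.0]
force: [-0.2, -0.9, -0.2]
finger_gap: 0.0088
gripper_force: 30.0
```

{"fn": "drive_tool", "kwargs": {
  "rows": [
    {"dx": 0,"dy": -0.15,"dz": 0,"ax": 0,"ay": 0,"az": 0},
    {"dx": 0,"dy": -0.15,"dz": 0,"ax": 0,"ay": 0,"az": 0},
    {"dx": 0,"dy": -0.15,"dz": 0,"ax": 0,"ay": 0,"az": 0}
  ]
}}

```text
time: 23.5
tool_pos: [0.6441, -0.0239, 0.103]
orientation: [0.0, 0.969, 0.249, 0.0]
force: [0.1, -0.8, 0.1]
finger_gap: 0.0091
gripper_force: 30.0
```

```bash
python3 st.py
```

```text
23.65 [ 0.6442 -0.0239  0.103 ] to go tool mm [ 0.1 -8.8 -0. ] force tool [0.7 0.  0.1] 0.008447073941230659 tilt [ 1.e-04  1.e-04 -1.e+00]
```

At 8.8 mm short with no force, it has passed the 12 mm stop, so the height matches the groove. Pushing on gently.

{"fn": "drive_tool", "kwargs": {
  "rows": [
    {"dx": 0,"dy": -0.15,"dz": 0,"ax": 0,"ay": 0,"az": 0},
    {"dx": 0,"dy": -0.15,"dz": 0,"ax": 0,"ay": 0,"az": 0}
  ]
}}

```text
time: 23.9
tool_pos: [0.6438, -0.023, 0.1031]
orientation: [0.001, 0.969, 0.249, 0.0]
force: [2.0, -2.0, -1.4]
finger_gap: 0.0086
gripper_force: 30.0
```

{"fn": "drive_tool", "kwargs": {
  "rows": [
    {"dx": 0,"dy": -0.15,"dz": 0,"ax": 0,"ay": 0,"az": 0},
    {"dx": 0,"dy": -0.15,"dz": 0,"ax": 0,"ay": 0,"az": 0}
  ]
}}

```text
time: 24.15
tool_pos: [0.6436, -0.0226, 0.1034]
orientation: [0.002, 0.969, 0.249, 0.001]
force: [2.8, -4.8, -2.2]
finger_gap: 0.0089
gripper_force: 30.0
```

{"fn": "drive_tool", "kwargs": {
  "rows": [
    {"dx": 0,"dy": -0.1,"dz": 0,"ax": 0,"ay": 0,"az": 0},
    {"dx": 0,"dy": -0.1,"dz": 0,"ax": 0,"ay": 0,"az": 0}
  ]
}}

```text
time: 24.4
tool_pos: [0.6435, -0.0224, 0.1036]
orientation: [0.002, 0.969, 0.249, 0.001]
force: [3.5, -7.0, -2.2]
finger_gap: 0.0089
gripper_force: 30.0
```

{"fn": "drive_tool", "kwargs": {
  "rows": [
    {"dx": 0,"dy": -0.1,"dz": 0,"ax": 0,"ay": 0,"az": 0},
    {"dx": 0,"dy": -0.1,"dz": 0,"ax": 0,"ay": 0,"az": 0}
  ]
}}

```text
time: 24.65
tool_pos: [0.6433, -0.0219, 0.1039]
orientation: [0.003, 0.969, 0.249, 0.001]
force: [3.3, -8.3, -1.0]
finger_gap: 0.009
gripper_force: 30.0
```

{"fn": "drive_tool", "kwargs": {
  "rows": [
    {"dx": 0,"dy": -0.1,"dz": 0,"ax": 0,"ay": 0,"az": 0},
    {"dx": 0,"dy": -0.1,"dz": 0,"ax": 0,"ay": 0,"az": 0}
  ]
}}

```text
time: 24.9
tool_pos: [0.6432, -0.0217, 0.1041]
orientation: [0.004, 0.969, 0.249, 0.002]
force: [4.1, -9.5, -1.3]
finger_gap: 0.0089
gripper_force: 30.0
```

```bash
python3 st.py
```

```text
25.05 [ 0.6432 -0.0217  0.1041] to go tool mm [-0.1 -6.5  1.1] force tool [-0.9 11.1  1.3] 0.008476574594102082 tilt [ 0.0017  0.0076 -1.    ]
```

{"fn": "drive_tool", "kwargs": {
  "rows": [
    {"dx": 0,"dy": -0.1,"dz": 0.08,"ax": 0,"ay": 0,"az": 0},
    {"dx": 0,"dy": -0.1,"dz": 0.08,"ax": 0,"ay": 0,"az": 0}
  ]
}}

```text
time: 25.3
tool_pos: [0.6415, -0.0189, 0.1029]
orientation: [0.001, 0.969, 0.248, 0.001]
force: [0.9, -1.9, -0.7]
finger_gap: 0.0091
gripper_force: 30.0
```

{"fn": "drive_tool", "kwargs": {
  "rows": [
    {"dx": 0,"dy": -0.1,"dz": 0,"ax": 0,"ay": 0,"az": 0},
    {"dx": 0,"dy": -0.1,"dz": 0,"ax": 0,"ay": 0,"az": 0}
  ]
}}

```text
time: 25.55
tool_pos: [0.64, -0.0164, 0.1021]
orientation: [-0.0, 0.969, 0.249, -0.0]
force: [0.1, -0.7, 0.6]
finger_gap: 0.0086
gripper_force: 30.0
```

Snap: the force fell to about 0. Now on to the hard stop, gently.

{"fn": "drive_tool", "kwargs": {
  "rows": [
    {"dx": 0,"dy": -0.1,"dz": 0,"ax": 0,"ay": 0,"az": 0},
    {"dx": 0,"dy": -0.1,"dz": 0,"ax": 0,"ay": 0,"az": 0}
  ]
}}

```text
time: 25.8
tool_pos: [0.6399, -0.0162, 0.1022]
orientation: [0.0, 0.969, 0.249, 0.0]
force: [1.9, -2.8, -0.3]
finger_gap: 0.0084
gripper_force: 30.0
```

{"fn": "drive_tool", "kwargs": {
  "rows": [
    {"dx": 0,"dy": -0.1,"dz": 0,"ax": 0,"ay": 0,"az": 0},
    {"dx": 0,"dy": -0.1,"dz": 0,"ax": 0,"ay": 0,"az": 0}
  ]
}}

```text
time: 26.05
tool_pos: [0.6399, -0.0161, 0.1023]
orientation: [0.001, 0.969, 0.249, 0.0]
force: [2.6, -4.8, -0.9]
finger_gap: 0.0087
gripper_force: 30.0
```

{"fn": "drive_tool", "kwargs": {
  "rows": [
    {"dx": 0,"dy": -0.1,"dz": 0,"ax": 0,"ay": 0,"az": 0},
    {"dx": 0,"dy": -0.1,"dz": 0,"ax": 0,"ay": 0,"az": 0}
  ]
}}

```text
time: 26.3
tool_pos: [0.6398, -0.016, 0.1024]
orientation: [0.002, 0.969, 0.249, 0.001]
force: [4.0, -7.1, -1.8]
finger_gap: 0.0084
gripper_force: 30.0
```

Hard stop at the predicted home position, force about 8 N. Relax, open a little, lift off.

{"fn": "drive_tool", "kwargs": {
  "rows": [
    {"dx": 0,"dy": 0.33,"dz": 0,"ax": 0,"ay": 0,"az": 0},
    {"dx": 0,"dy": 0.33,"dz": 0,"ax": 0,"ay": 0,"az": 0},
    {"dx": 0,"dy": 0.33,"dz": 0,"ax": 0,"ay": 0,"az": 0}
  ]
}}

```text
time: 26.68
tool_pos: [0.6402, -0.0167, 0.1021]
orientation: [-0.0, 0.969, 0.249, -0.0]
force: [0.3, -0.2, -0.4]
finger_gap: 0.0089
gripper_force: 30.0
```

{"fn": "drive_tool", "kwargs": {
  "fingers": 0.72,
  "rows": [
    {"dx": 0,"dy": 0,"dz": 0,"ax": 0,"ay": 0,"az": 0},
    {"dx": 0,"dy": 0,"dz": 0,"ax": 0,"ay": 0,"az": 0},
    {"dx": 0,"dy": 0,"dz": 0,"ax": 0,"ay": 0,"az": 0},
    {"dx": 0,"dy": 0,"dz": 0,"ax": 0,"ay": 0,"az": 0}
  ]
}}

```text
time: 27.18
tool_pos: [0.6404, -0.0171, 0.1021]
orientation: [-0.0, 0.969, 0.249, -0.0]
force: [-0.3, -0.5, 0.2]
finger_gap: 0.0266
gripper_force: 0.0
```

{"fn": "drive_tool", "kwargs": {
  "rows": [
    {"dx": 0,"dy": 0,"dz": -1,"ax": 0,"ay": 0,"az": 0},
    {"dx": 0,"dy": 0,"dz": -3,"ax": 0,"ay": 0,"az": 0},
    {"dx": 0,"dy": 0,"dz": -7,"ax": 0,"ay": 0,"az": 0},
    {"dx": 0,"dy": 4,"dz": -10,"ax": 0,"ay": 0,"az": 0},
    {"dx": -4,"dy": 9,"dz": -10,"ax": 0,"ay": 0,"az": 0},
    {"dx": -7,"dy": 13,"dz": -10,"ax": 0,"ay": 0,"az": 0},
    {"dx": -7,"dy": 13,"dz": -10,"ax": 0,"ay": 0,"az": 0},
    {"dx": -7,"dy": 13,"dz": -10,"ax": 0,"ay": 0,"az": 0},
    {"dx": -7,"dy": 13,"dz": -10,"ax": 0,"ay": 0,"az": 0}
  ]
}}

```text
time: 28.3
tool_pos: [0.6421, -0.1635, 0.2027]
orientation: [0.0, 0.968, 0.25, 0.0]
force: [-0.2, -0.5, -0.0]
finger_gap: 0.027
gripper_force: 0.0
```

```bash
python3 - <<'E'
from h import *
c=cam('wrist'); s=sense(); tp=s['tool_pos']; img=c['color']; print(s['time'],tp,s['force'],s['finger_gap'])
ax=np.array([.6205,.0206]); y=np.array([.483,-.876]); x=np.array([.876,.483]); z=.0945
# clip expected corners if home: tab top corners, body
P=[[*(ax+a*y+b*x),zz] for a,b,zz in ((.046,.012,z+.03),(.046,-.012,z+.03),(.037,.012,z+.03),(.037,-.012,z+.03),(-.0055,.0135,z),(-.0055,-.0135,z))]
print('exp',proj(c,P).round(1).tolist()); print('tip',proj(c,[[*ax,.1195]]))
print(blobs(mask(img,[5,120,60],[22,255,255])))
ys,xs=np.nonzero(mask(img,[100,120,60],[130,255,255])); print('blue',proj(c,[[*ax,.0624]]),blobs(mask(img,[100,120,60],[130,255,255]),200))
for n in('top','scene'):
    t=cam(n); print(n,'clip exp',proj(t,[[*(ax+.041*y),z+.03],[*(ax+.02*y),z+.006]]).round(1).tolist(),[b for b in blobs(mask(t['color'],[5,120,60],[22,255,255]),15)])
E
```

```text
28.35 [ 0.64205344 -0.16345644  0.20252955] [-1.1218391  -0.6376094   0.59244247] 0.02655423420384643
exp [[135.3, 91.5], [139.7, 127.6], [122.3, 91.6], [127.0, 127.7], [88.5, 91.3], [93.9, 127.4]]
tip [[ 77.11094257 110.37757434]]
[([125.8, 109.0], [86, 92, 73, 35, 1973]), ([259.7, 298.4], [256, 281, 8, 35, 165]), ([383.0, 311.4], [378, 281, 10, 58, 310]), ([260.2, 328.2], [256, 318, 12, 21, 149]), ([530.0, 345.9], [499, 336, 61, 20, 275])]
blue [[120.45222878 108.50210675]] [([119.0, 81.1], [89, 71, 62, 22, 715]), ([125.9, 135.5], [96, 126, 58, 19, 607]), ([525.1, 336.9], [484, 321, 83, 40, 1902])]
top clip exp [[324.0, 180.6], [316.1, 186.7]] [([143.0, 88.4], [125, 70, 37, 38, 464]), ([190.4, 80.0], [182, 70, 18, 22, 214]), ([318.3, 185.9], [309, 177, 19, 19, 153]), ([467.5, 252.7], [463, 247, 10, 12, 80]), ([450.9, 258.2], [446, 253, 11, 11, 95]), ([458.2, 276.8], [453, 272, 11, 11, 86])]
scene clip exp [[301.7, 196.5], [309.9, 200.5]] [([422.8, 8.0], [407, 0, 29, 17, 400]), ([582.3, 17.8], [510, 0, 130, 36, 3371]), ([477.3, 15.0], [441, 9, 67, 15, 707]), ([635.6, 79.4], [632, 77, 8, 5, 15]), ([621.2, 89.6], [614, 84, 15, 13, 33]), ([626.0, 96.8], [622, 93, 11, 9, 25]), ([637.1, 97.0], [635, 94, 5, 7, 17]), ([627.1, 104.1], [626, 100, 4, 9, 15]), ([637.0, 104.1], [634, 101, 6, 7, 18]), ([630.9, 110.8], [627, 107, 8, 8, 17]), ([307.5, 201.2], [299, 196, 19, 10, 84]), ([485.5, 297.0], [480, 292, 12, 11, 88]), ([442.1, 308.1], [437, 302, 11, 12, 72]), ([509.6, 319.6], [504, 314, 12, 12, 97])]
```

The clip's outline (columns 86 to 158, rows 92 to 127) matches the home-position prediction, and all three cameras agree.

```bash
python3 -c "
from station import *
print(finish_job())"
```

```text
the job is handed in; nothing more can be done
None
```

I put the blue reel down on the spindle's felt pad and snapped the orange clip fully home in the groove, pushing with at most about 11 N at any reading. I handed the job in at about 28.5 s on the robot's clock; no verdict came back.

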